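# Latch the door of the wire feeder

### The job

Close the wire feeder's door: swing it down onto its seal, then hold it pressed down against the seal while you turn the wing knob clockwise to its stop, so that the tongue under the door goes behind the frame edge and holds the door shut. Press only as hard as the seal needs, do not slam the door or force the knob, and leave the other things on the feeder and the table where they are.

Things in the scene. Friction and masses are not known exactly. Their poses are not given: they have to be found in the camera images.
- feeder: portable welding wire feeder, red and black case 340 (x) x 460 (y) x 203 mm high, lying on the table, door on top. Origin: centre of its underside; +x points away from the robot at yaw 0. The door's hinge line runs along y at x = +155, z = 195 mm. A carrying handle stands 50 mm out of the -x face at z = 110 mm. The solid end, y = -230 to -132 mm, carries two bystanders.
- door (a joint): angle of the grey door (rad): 0 = shut, grows as its front (-x) edge rises; starts 0.16 to 0.33. 323 mm from hinge to front edge, 342 mm wide, 6 mm thick, 0.35 kg; the stiff hinge (0.95 N m) lets it stay where it is left. A rubber seal under the front edge (2.25 N/mm) stands 8 mm proud of the hard frame; both, bent by use, sit up to 5 mm higher or lower than nominal, unseen: fully down reads -0.017 to 0.02.
- knob (a joint): angle of the wing knob (rad), grows clockwise seen from above. 0 = stop, wing along the door's front edge, tongue clear; 1.57 = stop, wing square to that edge, tongue fully behind the frame edge. Starts 0 to 0.3; friction 0.08 N m. At about 0.45 the hidden tongue meets the frame edge: it passes under only with the door pressed to within 1 mm of the hard frame, else the knob jams.
- wing (a point): grip point of the knob, on its axis, 22 mm over the door's skin; y axis along the wing, z up the axis. Black wing 62 mm long, 12 mm thick, 7 to 34 mm over the skin, on a round flange (60 mm across) that turns with it and can be pressed on. 270 mm from the hinge; at feeder x = -115, y = +50 mm when shut. Pressed here the door needs about 16 N for the tongue to pass and meets the hard frame at 18 N.
- door_push (a point): a free spot on the door's top skin, 95 mm along the feeder's +y from the knob's axis and 270 mm from the hinge, good for pushing the door down; z axis out of the skin.
- nozzle: copper torch nozzle, 26 mm across, 66 mm tall, upright on the feeder's solid end; origin at the centre of its foot. A bystander.
- tip_wrench: steel wrench 130 mm long lying on the feeder's solid end. A bystander.
- tip_tray: open steel tray 120 x 160 x 40 mm on the table. A bystander.
- chipping_hammer: chipping hammer 250 mm long lying on the table. A bystander.
- wire_brush: wire brush 270 mm long, 40 mm high, on the table. A bystander.
- paste_tin: round blue tin 84 mm across, 75 mm tall, on the table. A bystander.
- tee_joint: two steel plates welded to an upright tee, 140 x 160 x 118 mm, on the table. A bystander.
- c_clamp: steel clamp 160 x 100 x 16 mm lying on the table. A bystander.

How it is judged:
By the outcome, as a careful person would: the job done as asked, in the order asked, and still so for the second after the job is handed in, with the robot touching nothing.
It also fails if it takes over 67 s, if anything falls off the work surface, if the arm or the gripper's body presses on something with over 40 N, if the wrist force passes 120 N, or if a joint passes its speed limit or range.

### The arm

A 6-joint arm with a two-finger parallel gripper is mounted at the origin on the work surface. World frame = base frame: x ahead of the robot, y to its left, z up, the work surface at z = 0. Lengths are in mm, angles in rad, forces in N, time in s.
With the tool pointing down it reaches from about 275 to 750 mm from the base axis. Payload 10.2 kg.
Tool frame: the origin (TCP) lies between the finger pads; the fingertips stand 11 mm ahead of it and the grasp point (between the pads) lies 8 mm behind it (ctrl.tip_extent is the distance from the TCP to the fingertips, in mm); z points along the fingers, y is the direction in which the jaws open and shut (so a half turn about z gives the same grasp; the last joint's range is limited). The gripper opens to 85 mm and grips with 20 to 120 N. Pads are 22 mm wide; open, the fingers measure 114 mm over their backs; the gripper's body (76 mm by 85 mm) begins 54 mm behind the grasp point. The pads swing forward as they close: fully open they stand 13 mm farther back than shut.
Start: joints at [0.892, 0.313, 1.498, -0, 1.331, -0.223], TCP at [231.108, 471.403, 242.294] pointing down, gripper open.
Joint ranges: [-2.94, 2.94], [-0.97, 2.17], [0.19, 2.56], [-1.23, 4.37], [0.02, 3.11], [-2.88, 2.88]. Speed limits (rad/s): [2.39, 2.39, 3.01, 3.14, 3.14, 3.14].

### API

Orientations are given as a unit quaternion [w, x, y, z].
In Python, from rig import ctrl gives the robot as it stands.
- The arm moves only by the tool apply_moves, never from a script. Its argument "commands" is a list of rows, each a list of 5 numbers: the finger opening in cm, from 0 to 8.54, then the shift along the tool's x, y, z in cm, then the turn about the tool's z in rad. In form: [[jaw, dx, dy, dz, roll], ...]. A call has 1 to 12 rows; each row shifts and turns the commanded pose from where the row before left it, along the tool's axes as they then stand; what a row does not reach is not made up. A row lasts 1/12 s, in which the tool goes at most 41.7 mm and 7.16 degrees, less where a joint would pass 70% of its speed; a pose out of reach is approached as far as the arm can. A call with a gripper value outside its range is refused whole. The fingers move at their own pace and stop on an object; "squeeze" is the grip in N (left out, the last holds). Time passes only in rows, so rows that do not move let the fingers close. It gives the time, the measured TCP pose, the force and the opening at its end, in the units of the state.
- ctrl.sense(): the state, without advancing time (a new reading comes with each control period).
- ctrl.capture(name): name is "side" or "top" or "wrist"; returns the picture (420x560x3 uint8, red, green, blue); there is no depth.
- ctrl.camera_info(name): a dict with "fov_y" (degrees; the focal length in pixels is half the picture's height over the tangent of half this angle, whatever the lens; pixels are square), "cx", "cy" (the principal point, pixels), "camera_from_world" (4x4, takes a point from world to camera coordinates). Camera axes: x right, y down, z forward; pixel columns grow to the right and rows downward; lengths in mm; the calibration is good to about 2 mm. A picture is of the moment at which its call begins: read the wrist's pose just before it. camera_info takes no time and is no camera call; for the wrist camera it gives the pose at the moment of the call.
- ctrl.finish_job(): hands the job in, once; it reports no verdict.
The state is a dict: "time_s": time; "joints": joint angles; "dq": joint speeds; "tau": joint torques, N m; "eef_pos": TCP position; "ee_rot": TCP orientation; "force": force on the tool from outside, world axes, zero at the start; "wrist_torque": the same for the moment, N m; "grip_width": opening from 0.0 (shut) to 1.0 (fully open).
Only numpy, scipy, OpenCV 4.12 (cv2) and the standard library are available. Lean on these libraries where they do the work, as an engineer would, in place of code of your own. Each camera call takes 0.05 s, during which the arm holds its last target.

## Working session

There is one attempt and no reset: what is moved stays moved. The work goes in short steps, Python scripts to look and compute and a tool call to move; the robot and the scene stay as the last step left them, time stands still between calls to the robot, and variables do not carry over. Pictures are saved under pics/ and viewed, and the job is handed in when it is done.

Besides the shell and the picture viewer there is one more tool, called after "Request:" as name(argument=value, ...), one argument or row to a line, values as JSON. apply_moves: Moves the arm, as the interface text tells. Its arguments: {"type":"object","properties":{"commands":{"type":"array"},"squeeze":{"type":"number"}},"required":["commands"]}

```bash
ls; mkdir -p pics
python3 - <<'E'
from rig import ctrl
import cv2,numpy as np
print(ctrl.sense())
for n in("top","side","wrist"):
    i=ctrl.camera_info(n);print(n,i['fov_y'],i['cx'],i['cy'],np.round(i['camera_from_world'],3).tolist())
    cv2.imwrite(f'pics/{n}0.png',ctrl.capture(n)[:,:,::-1])
E
```

```text
pics
{'time_s': 0.0, 'joints': array([ 8.91592370e-01,  3.13459769e-01,  1.49844091e+00,  3.13142489e-05,
        1.33100100e+00, -2.23406905e-01]), 'dq': array([9.82850086e-04, 1.16413094e-03, 9.02037470e-05, 7.49791918e-04,
       2.51889524e-03, 4.74588570e-04]), 'tau': array([ 2.95139907e-04, -4.12254453e+01, -2.59742618e+01, -1.83724292e-04,
        4.02267091e-03, -8.35689406e-06]), 'eef_pos': array([230.94451142, 471.20574576, 241.72862767]), 'ee_rot': array([-2.99143574e-04,  2.25934470e-01,  9.74142282e-01, -5.82349297e-04]), 'force': array([-0.2009248 , -0.13667604, -0.40660273]), 'wrist_torque': array([ 0.01665111, -0.03258593,  0.00491892]), 'grip_width': 0.9977891079040877}
top 48.107016579765066 275.59848801902103 207.0726859204489 [[-0.016, -1.0, 0.008, 6.064], [-0.993, 0.015, -0.119, 548.987], [0.119, -0.01, -0.993, 1674.451], [0.0, 0.0, 0.0, 1.0]]
side 53.67431438533334 273.2881354316028 205.02404855085993 [[0.796, -0.605, 0.001, -438.58], [-0.432, -0.569, -0.7, 332.19], [0.424, 0.557, -0.714, 1207.781], [0.0, 0.0, 0.0, 1.0]]
wrist 67.81024083487213 278.98308788446366 213.66017669065522 [[0.441, 0.898, -0.001, -523.896], [0.856, -0.42, 0.3, -37.255], [0.269, -0.133, -0.954, 379.935], [0.0, 0.0, 0.0, 1.0]]
```

View pics/top0.png

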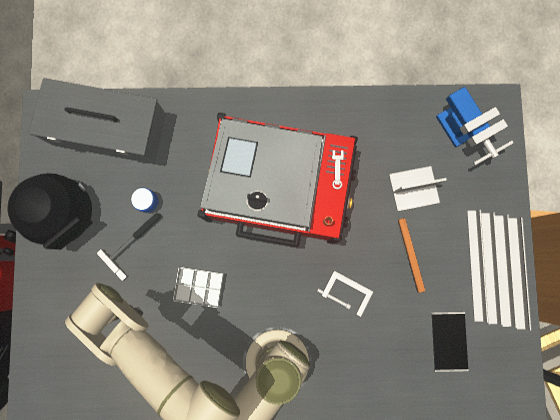

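View pics/side0.png

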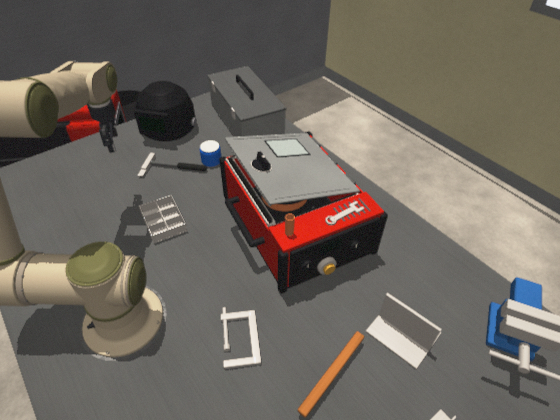

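View pics/wrist0.png

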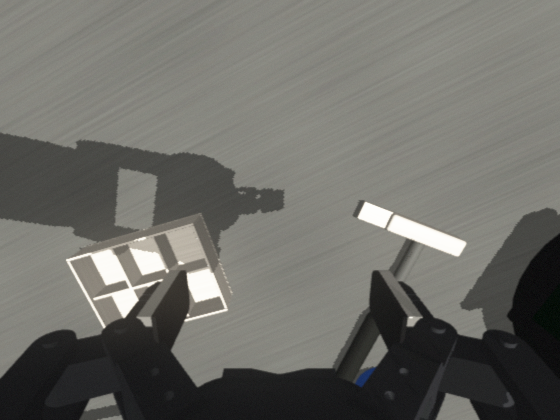

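Run:
```python
import cv2
a=cv2.imread('pics/top0.png')[100:260,185:375];cv2.imwrite('pics/top0z.png',cv2.resize(a,None,fx=4,fy=3.75/1*1.0,interpolation=cv2.INTER_CUBIC)[:600] if 0 else cv2.resize(a,(760,600)[:1]+(640,) if 0 else (665,560),interpolation=cv2.INTER_CUBIC))
a=cv2.imread('pics/side0.png')[120:295,205:395];cv2.imwrite('pics/side0z.png',cv2.resize(a,(608,560),interpolation=cv2.INTER_CUBIC))
```

```text
(no output)
```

View pics/top0z.png

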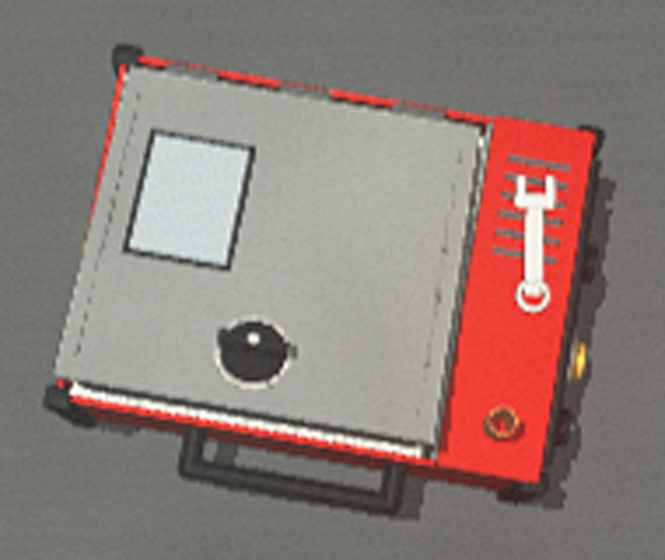

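View pics/side0z.png

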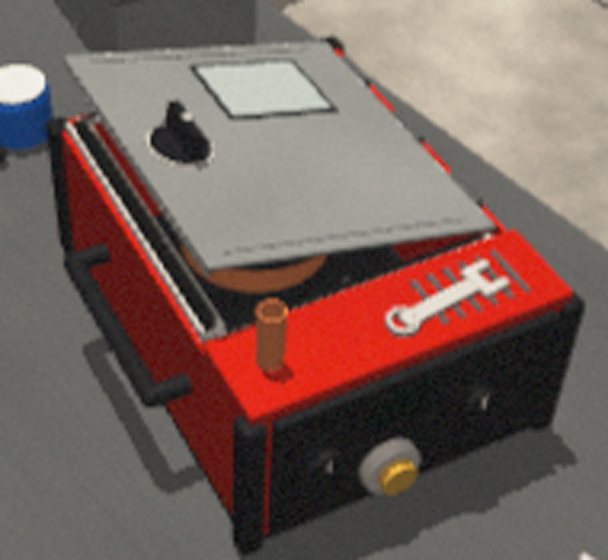

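```bash
cat > h.py <<'E'
import numpy as np,cv2
from scipy.optimize import least_squares
INF={}
def info(n):
    from rig import ctrl
    if n=='wrist': return ctrl.camera_info(n)
    if n not in INF: INF[n]=ctrl.camera_info(n)
    return INF[n]
def proj(i,P):
    T=i['camera_from_world'];p=T[:3,:3]@P+T[:3,3];f=210/np.tan(np.radians(i['fov_y'])/2)
    return np.array([i['cx']+f*p[0]/p[2],i['cy']+f*p[1]/p[2]])
def ray(i,uv):
    T=i['camera_from_world'];f=210/np.tan(np.radians(i['fov_y'])/2)
    d=T[:3,:3].T@np.array([(uv[0]-i['cx'])/f,(uv[1]-i['cy'])/f,1]);o=-T[:3,:3].T@T[:3,3]
    return o,d/np.linalg.norm(d)
def plane(i,uv,z):
    o,d=ray(i,uv);return o+d*(z-o[2])/d[2]
def tri(obs):
    A=0;b=0
    for i,uv in obs:
        o,d=ray(i,uv);M=np.eye(3)-np.outer(d,d);A=A+M;b=b+M@o
    P=np.linalg.solve(A,b);return P,[np.round(proj(i,P)-uv,1) for i,uv in obs]
def tz(u,v):return np.array([185+u/3.5,100+v/3.5])
def sz(u,v):return np.array([205+u/3.2,120+v/3.2])
E
python3 - <<'E'
from h import *
t,s=info('top'),info('side')
obs=[((170,-230,203),t,tz(597,130)),((-170,-230,203),t,tz(540,485)),((-170,-230,203),s,sz(248,418)),((170,-230,203),s,sz(578,300)),((-170,-132,203),s,sz(205,338)),((170,-132,203),t,tz(492,118))]
def W(p,q):
    c,s_=np.cos(p[2]),np.sin(p[2]);return np.array([p[0]+c*q[0]-s_*q[1],p[1]+s_*q[0]+c*q[1],q[2]])
r=least_squares(lambda p:np.concatenate([proj(i,W(p,q))-uv for q,i,uv in obs]),[550,0,-.2],x_scale=[10,10,.1])
print(r.x,r.fun.round(1).reshape(-1,2).tolist())
for nm,a,b in[('flange',tz(254,352),sz(181,143)),('wingtip top',tz(253,340),sz(178,108)),('doorFL',tz(55,380),sz(67,57)),('doorFR',tz(437,460),sz(212,268))]:
    P,e=tri([(t,a),(s,b)]);d=P[:2]-r.x[:2];c,s_=np.cos(r.x[2]),np.sin(r.x[2])
    print(nm,P.round(1),e,'feeder',(c*d[0]+s_*d[1]).round(1),(-s_*d[0]+c*d[1]).round(1),'th',np.arctan2(P[2]-200,155-(c*d[0]+s_*d[1])))
print([ (n,plane(t,uv,z).round(0)) for n,uv,z in [('tin',(145,193),75)]])
np.save('f.npy',r.x)
E
```

```text
[ 6.36854245e+02 -1.45083359e+01 -1.98305444e-01] [[0.9, 0.2], [0.3, -0.6], [-0.1, 0.1], [-0.9, -2.5], [-2.0, 0.8], [1.9, -1.6]]
flange [543.9  54.8 271.2] [array([ 0.4, -0.7]), array([-0.8,  0.1])] feeder -104.8 49.6 th 0.2673974371415115
wingtip top [546.1  55.9 312.7] [array([-0.1,  0.2]), array([ 0.2, -0. ])] feeder -102.8 51.1 th 0.4119100447927848
doorFL [523.3 229.5 278.6] [array([ 0.8, -1.6]), array([-1.7,  0.2])] feeder -159.4 216.9 th 0.24495073161440184
doorFR [ 449.7 -108.4  288.5] [array([ 1.5, -2.6]), array([-3.4,  0.5])] feeder -165.0 -128.9 th 0.26977436894104045
[('tin', array([601., 460.,  75.]))]
```

Request:
apply_moves(
  commands=[
    [0,0,0,-0.9,0.12],
    [0,0,0,-0.9,0.12],
    [0,0,0,-0.9,0.12],
    [0,0,0,-0.9,0.12],
    [0,0,0,-0.9,0.12],
    [0,0,0,-0.9,0.12],
    [0,0,0,-0.9,0.12],
    [0,0,0,-0.9,0.12],
    [0,0,0,-0.9,0.12],
    [0,0,0,-0.9,0.12],
    [0,0,0,-0.9,0.115],
  ],
)

```text
time_s: 1.07
eef_pos: [231.1, 471.3, 341.5]
ee_rot: [0.0, 0.776, 0.631, -0.0]
force: [-0.7, 0.1, 0.4]
grip_width: -0.001
```

```bash
cat >> h.py <<'E'
def st():
    from rig import ctrl
    from scipy.spatial.transform import Rotation as R
    s=ctrl.sense();q=s['ee_rot'];M=R.from_quat([q[1],q[2],q[3],q[0]]).as_matrix()
    f=np.load('f.npy');c,s_=np.cos(f[2]),np.sin(f[2]);d=s['eef_pos'][:2]-f[:2]
    F=np.array([c*d[0]+s_*d[1],-s_*d[0]+c*d[1],s['eef_pos'][2]])
    print('t',round(s['time_s'],2),'pos',s['eef_pos'].round(1),'feeder',F.round(1),'jaw ang',round(np.arctan2(M[1,1],M[0,1]),4),'toolz',M[:,2].round(3),'F',s['force'].round(1),'T',s['wrist_torque'].round(2),'g',round(s['grip_width'],3),'q',s['joints'].round(2))
    return s,F,M
E
python3 -c "
from h import *;st()"
```

```text
t 1.07 pos [231.1 471.3 341.5] feeder [-493.5  396.4  341.5] jaw ang -0.206 toolz [-0.    -0.001 -1.   ] F [-0.7  0.1  0.4] T [0.03 0.   0.01] g -0.001 q [ 0.89  0.26  1.31 -0.    1.57  1.1 ]
```

Request:
apply_moves(
  commands=[
    [0,-2.1,3.2,0,0],
    [0,-2.1,3.2,0,0],
    [0,-2.1,3.2,0,0],
    [0,-2.1,3.2,0,0],
    [0,-2.1,3.2,0,0],
    [0,-2.1,3.2,0,0],
    [0,-2.1,3.2,0,0],
    [0,-2.1,3.2,0,0],
    [0,-2.1,3.2,0,0],
    [0,-2.1,3.2,0,0],
    [0,-2.1,3.2,0,0],
    [0,-2.0,3.2,0,0],
  ],
)

```text
time_s: 2.07
eef_pos: [558.6, 147.4, 341.1]
ee_rot: [-0.0, 0.774, 0.633, -0.0]
force: [0.8, 0.5, 0.2]
grip_width: -0.0
```

```bash
python3 -c "
from h import *;st()
from rig import ctrl
for n in('wrist','side','top'): cv2.imwrite('pics/%s1.png'%n,ctrl.capture(n)[:,:,::-1])"
```

```text
t 2.07 pos [558.6 147.4 341.1] feeder [-108.6  143.3  341.1] jaw ang -0.2004 toolz [-0.  0. -1.] F [0.8 0.5 0.2] T [ 0.02  0.01 -0.  ] g -0.0 q [0.06 0.39 1.14 0.   1.61 0.26]
```

View pics/wrist1.png

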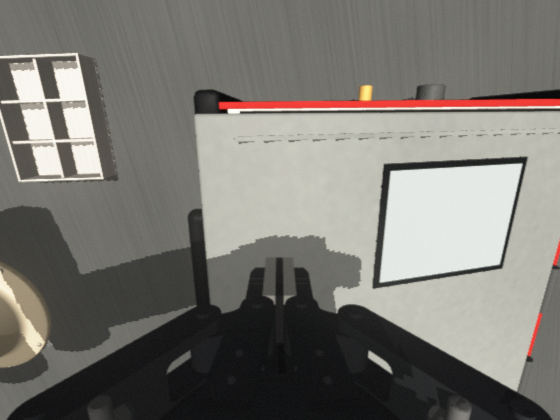

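View pics/side1.png

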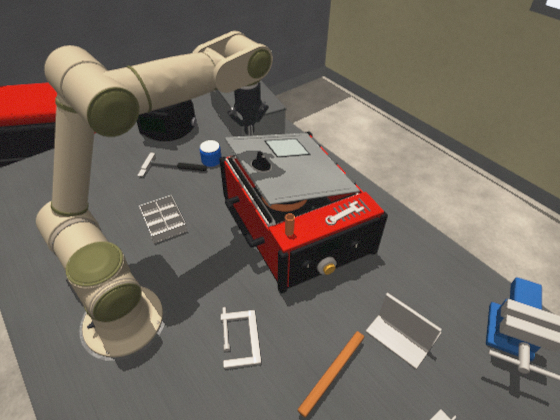

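Request:
apply_moves(
  commands=[
    [0,0,0,1,0],
    [0,0,0,1,0],
    [0,0,0,1,0],
    [0,0,0,1,0],
    [0,0,0,0.6,0],
    [0,0,0,0.4,0],
    [0,0,0,0.4,0],
    [0,0,0,0.4,0],
    [0,0,0,0.4,0],
    [0,0,0,0.4,0],
    [0,0,0,0.4,0],
    [0,0,0,0.4,0],
  ],
)

```text
time_s: 3.22
eef_pos: [557.6, 149.1, 267.1]
ee_rot: [0.0, 0.774, 0.633, 0.0]
force: [-0.7, -1.0, 0.2]
grip_width: -0.003
```

```bash
python3 -c "
from h import *;st()"
```

```text
t 3.22 pos [557.6 149.1 267.1] feeder [-109.9  144.8  267.1] jaw ang -0.2 toolz [ 0.  0. -1.] F [-0.7 -1.   0.2] T [-0.01  0.12 -0.04] g -0.003 q [ 0.06  0.41  1.29 -0.    1.44  0.26]
```

Request:
apply_moves(
  commands=[
    [0,0,-0.04,0.4,0],
    [0,0,-0.04,0.4,0],
    [0,0,-0.04,0.4,0],
    [0,0,-0.04,0.4,0],
  ],
)

```text
time_s: 3.55
eef_pos: [556.0, 149.4, 250.9]
ee_rot: [-0.0, 0.774, 0.633, -0.0]
force: [0.4, 0.1, 0.2]
grip_width: 0.004
```

```bash
python3 -c "
from h import *;st()
from rig import ctrl
for n in('side',): cv2.imwrite('pics/%s2.png'%n,cv2.resize(ctrl.capture(n)[80:280,190:390,::-1],(600,600)))"
```

```text
t 3.55 pos [556.  149.4 250.9] feeder [-111.6  144.8  250.9] jaw ang -0.2 toolz [-0. -0. -1.] F [0.4 0.1 0.2] T [ 0.04  0.12 -0.03] g 0.004 q [ 0.06  0.42  1.32 -0.    1.4   0.26]
```

View pics/side2.png

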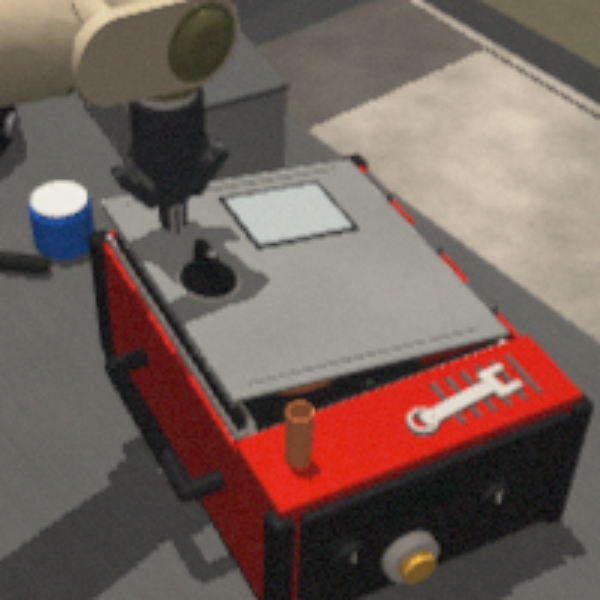

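Request:
apply_moves(
  commands=[
    [0,0,-0.04,0.4,0],
    [0,0,-0.04,0.4,0],
    [0,0,-0.04,0.4,0],
    [0,0,-0.03,0.4,0],
    [0,0,-0.02,0.4,0],
    [0,0,-0.01,0.3,0],
    [0,0,0,0.2,0],
    [0,0,0,0.2,0],
  ],
)

```text
time_s: 4.27
eef_pos: [554.2, 149.8, 224.0]
ee_rot: [-0.0, 0.774, 0.633, -0.0]
force: [-0.4, 0.8, 1.0]
grip_width: 0.001
```

```bash
python3 -c "
from h import *;st()"
```

```text
t 4.27 pos [554.2 149.8 224. ] feeder [-113.4  144.8  224. ] jaw ang -0.2 toolz [-0. -0. -1.] F [-0.4  0.8  1. ] T [ 0.02  0.13 -0.06] g 0.001 q [ 0.06  0.43  1.37 -0.    1.33  0.26]
```

Tip at 213. Step down slowly until the seal is felt.

Request:
apply_moves(
  commands=[
    [0,0,0,0.15,0],
    [0,0,0,0.15,0],
    [0,0,0,0.1,0],
    [0,0,0,0.1,0],
    [0,0,0,0,0],
  ],
)

```text
time_s: 4.68
eef_pos: [554.3, 149.8, 219.4]
ee_rot: [0.0, 0.774, 0.633, 0.0]
force: [-1.4, -0.2, 0.0]
grip_width: 0.004
```

Request:
apply_moves(
  commands=[
    [0,0,0,0.1,0],
    [0,0,0,0.1,0],
    [0,0,0,0,0],
  ],
)

```text
time_s: 4.93
eef_pos: [554.2, 149.8, 217.8]
ee_rot: [0.0, 0.774, 0.633, 0.0]
force: [-3.4, 0.3, 4.7]
grip_width: 0.0
```

Request:
apply_moves(
  commands=[
    [0,0,0,0.1,0],
    [0,0,0,0.1,0],
    [0,0,0,0,0],
  ],
)

```text
time_s: 5.18
eef_pos: [554.2, 149.8, 216.4]
ee_rot: [0.0, 0.774, 0.633, 0.0]
force: [-4.8, -1.0, 8.6]
grip_width: 0.001
```

Request:
apply_moves(
  commands=[
    [0,0,0,0.1,0],
    [0,0,0,0.1,0],
    [0,0,0,0,0],
  ],
)

```text
time_s: 5.43
eef_pos: [554.2, 149.9, 214.9]
ee_rot: [0.0, 0.774, 0.633, 0.0]
force: [-7.0, 0.0, 13.0]
grip_width: 0.001
```

Request:
apply_moves(
  commands=[
    [0,0,0,-0.2,0],
    [0,0,0,-0.3,0],
    [0,0,0,-0.5,0],
    [0,0,0,-1,0],
    [3.5,0,0,-1.5,0],
    [3.5,0,0,-2,0],
    [3.5,0,0,-2,0],
    [3.5,0,0,0,0],
  ],
)

```text
time_s: 6.1
eef_pos: [555.4, 149.9, 292.9]
ee_rot: [0.002, 0.774, 0.633, 0.003]
force: [-0.1, 0.1, 1.2]
grip_width: 0.409
```

```bash
python3 -c "
from h import *;st()
from rig import ctrl
a=ctrl.capture('side')[:,:,::-1];cv2.imwrite('pics/s3.png',a);cv2.imwrite('pics/s3z.png',cv2.resize(a[140:220,215:315],(700,560),interpolation=cv2.INTER_CUBIC))
a=ctrl.capture('top')[:,:,::-1];cv2.imwrite('pics/t3.png',a);cv2.imwrite('pics/t3z.png',cv2.resize(a[160:240,210:310],(700,560),interpolation=cv2.INTER_CUBIC))
"
```

```text
t 6.1 pos [555.4 149.9 292.9] feeder [-112.3  145.1  292.9] jaw ang -0.2 toolz [ 0.007  0.    -1.   ] F [-0.1  0.1  1.2] T [-0.1   0.01 -0.03] g 0.409 q [ 0.06  0.39  1.25 -0.    1.49  0.26]
```

View pics/s3z.png

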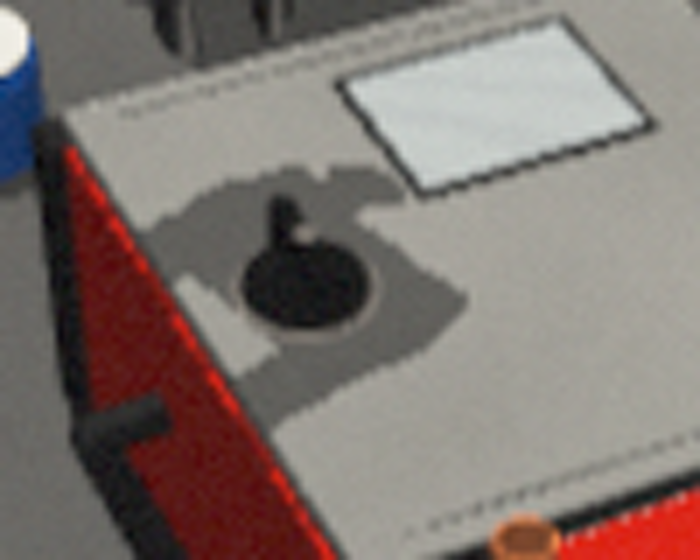

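View pics/t3z.png

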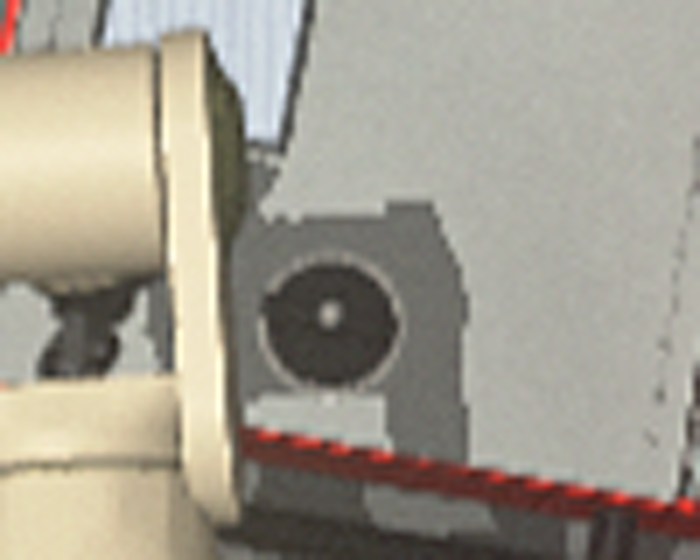

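Request:
apply_moves(
  commands=[
    [3.5,-3.1,0,-0.8,0],
    [3.5,-3.1,0,-0.8,0],
    [3.5,-3.1,0,-0.8,0],
    [3.5,-3.1,0,-0.8,0],
    [3.5,-3.1,0,-0.8,0],
    [3.5,-3.1,0,-0.8,0],
    [3.5,0,0,0,0],
    [3.5,0,0,0,0],
  ],
)

```text
time_s: 6.87
eef_pos: [517.1, -33.6, 335.7]
ee_rot: [-0.0, 0.775, 0.632, -0.0]
force: [-0.1, -0.1, 0.0]
grip_width: 0.414
```

```bash
python3 -c "
from h import *;s,F,M=st()
from rig import ctrl
i=ctrl.camera_info('wrist');a=ctrl.capture('wrist')[:,:,::-1];cv2.imwrite('pics/w4.png',a)
import pickle;pickle.dump(i,open('w4.pkl','wb'))
P,e=tri([(info('top'),(257.3,206)),(info('side'),(258.9,180.4))]);print(P,e);print(proj(i,P))
f=np.load('f.npy');c,s_=np.cos(f[2]),np.sin(f[2]);d=P[:2]-f[:2];print(c*d[0]+s_*d[1],-s_*d[0]+c*d[1])
"
```

```text
t 6.87 pos [517.1 -33.6 335.7] feeder [-113.7  -42.3  335.7] jaw ang -0.2025 toolz [-0.001  0.    -1.   ] F [-0.1 -0.1  0. ] T [-0.01  0.04 -0.02] g 0.414 q [-0.29  0.25  1.34  0.    1.55 -0.09]
[534.28523552  57.71865052 209.315552  ] [array([ 0.3, -0.6]), array([-0.7,  0.1])]
[279.03881074  93.12433125]
-114.78815748260877 50.60452651968646
```

View pics/w4.png

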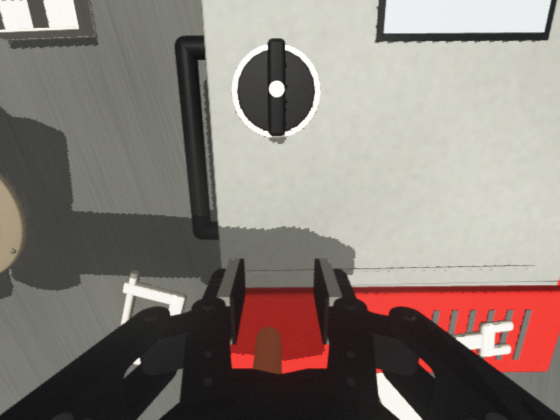

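```bash
python3 -c "
from h import *;import pickle
i=pickle.load(open('w4.pkl','rb'));f=np.load('f.npy');c,s_=np.cos(f[2]),np.sin(f[2])
def fe(P):
  d=P[:2]-f[:2];return np.array([c*d[0]+s_*d[1],-s_*d[0]+c*d[1]]).round(1)
for n,uv,z in[('dot',(277,89),240),('w1',(276.5,39),239),('w2',(277,136),239),('flange',(276,90),212),('e1',(204,0),205),('e2',(222,285),205)]: 
  P=plane(i,uv,z);print(n,P.round(1),fe(P))
"
```

```text
dot [533.1  58.7 240. ] [-116.1   51.3]
w1 [539.   88.5 239. ] [-116.2   81.7]
w2 [526.8  28.3 239. ] [-116.3   20.3]
flange [532.4  60.2 212. ] [-117.1   52.7]
e1 [493.9 130.7 205. ] [-168.8  114.2]
e2 [447.  -97.7 205. ] [-169.7 -118.9]
```

Request:
apply_moves(
  commands=[
    [3,1.8,-0.04,0,0],
    [3,1.9,-0.04,0,0],
    [3,1.9,-0.04,0,0],
    [3,1.9,-0.03,0,0],
    [3,1.8,-0.03,0,0],
    [3,0,0,1.5,0],
    [3,0,0,1.5,0],
    [3,0,0,1.5,0],
    [3,0,0,1.2,0],
    [3,0,0,0,0],
    [3,0,0,0,0],
  ],
)

```text
time_s: 7.83
eef_pos: [533.8, 60.0, 278.7]
ee_rot: [-0.001, 0.774, 0.634, -0.001]
force: [-0.1, 0.2, 0.9]
grip_width: 0.348
```

```bash
python3 -c "
from h import *;s,F,M=st()
from rig import ctrl
print(ctrl.tip_extent)
a=ctrl.capture('side')[:,:,::-1];cv2.imwrite('pics/s5z.png',cv2.resize(a[120:220,205:305],(600,600),interpolation=cv2.INTER_CUBIC))
a=ctrl.capture('wrist')[:,:,::-1];cv2.imwrite('pics/w5.png',a)
"
```

```text
t 7.83 pos [533.8  60.  278.7] feeder [-115.8   52.7  278.7] jaw ang -0.1986 toolz [-0.002  0.    -1.   ] F [-0.1  0.2  0.9] T [ 0.02  0.01 -0.04] g 0.348 q [-0.11  0.32  1.4   0.    1.43  0.09]
11.0
```

View pics/s5z.png

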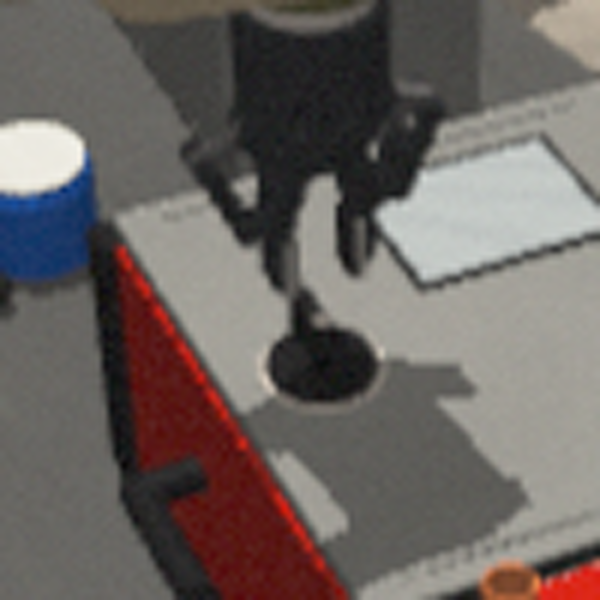

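View pics/w5.png

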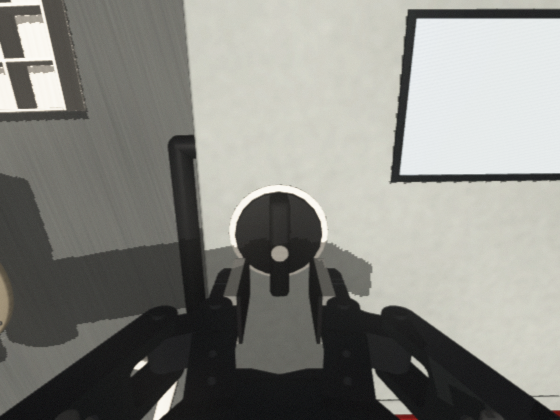

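Request:
apply_moves(
  commands=[
    [3,-0.15,0,1,0],
    [3,0,0,1,0],
    [3,0,0,1,0],
    [3,0,0,0.8,0],
    [3,0,0,0.5,0],
    [3,0,0,0.3,0],
    [3,0,0,0,0],
  ],
)

```text
time_s: 8.52
eef_pos: [533.6, 57.5, 232.6]
ee_rot: [-0.0, 0.774, 0.633, -0.0]
force: [-0.3, -0.1, -0.8]
grip_width: 0.353
```

Request:
apply_moves(
  commands=[
    [2.4,0,0,0.15,0],
    [2.4,0,0,0.1,0],
    [2.4,0,0,0.1,0],
    [2.4,0,0,0,0],
  ],
)

```text
time_s: 8.85
eef_pos: [533.7, 57.5, 229.8]
ee_rot: [0.0, 0.774, 0.633, 0.0]
force: [-0.1, 0.5, 1.1]
grip_width: 0.276
```

Request:
apply_moves(
  commands=[
    [2.4,0,0,0.1,0],
    [2.4,0,0,0.1,0],
    [2.4,0,0,0.1,0],
    [2.4,0,0,0,0],
  ],
)

```text
time_s: 9.18
eef_pos: [533.6, 57.6, 226.6]
ee_rot: [-0.0, 0.774, 0.633, -0.0]
force: [-0.4, -0.8, -0.2]
grip_width: 0.281
```

Request:
apply_moves(
  commands=[
    [2.4,0,0,0.1,0],
    [2.4,0,0,0.1,0],
    [2.4,0,0,0,0],
  ],
)

```text
time_s: 9.43
eef_pos: [533.8, 57.5, 225.2]
ee_rot: [0.0, 0.774, 0.633, 0.0]
force: [-0.9, 1.1, 2.3]
grip_width: 0.284
```

Near contact with the flange; now close on the wing gently.

Request:
apply_moves(
  commands=[
    [1.6,0,0,0,0],
    [1.4,0,0,0,0],
    [1.0,0,0,0,0],
    [0.8,0,0,0,0],
    [0.8,0,0,0,0],
  ],
  squeeze=40,
)

```text
time_s: 9.85
eef_pos: [533.4, 57.7, 225.3]
ee_rot: [-0.0, 0.774, 0.633, -0.0]
force: [-3.2, 0.0, 6.3]
grip_width: 0.135
```

```bash
python3 -c "
from h import *;s,F,M=st()"
```

```text
t 9.85 pos [533.4  57.7 225.3] feeder [-115.6   50.4  225.3] jaw ang -0.1999 toolz [-0.001  0.    -1.   ] F [-3.2  0.   6.3] T [ 0.16  0.91 -0.02] g 0.135 q [-0.11  0.35  1.49  0.    1.3   0.09]
```

Request:
apply_moves(
  commands=[
    [0.8,0,0,0.1,0],
    [0.8,0,0,0.1,0],
    [0.8,0,0,0.1,0],
    [0.8,0,0,0,0],
  ],
)

```text
time_s: 10.18
eef_pos: [533.3, 57.7, 222.9]
ee_rot: [-0.0, 0.774, 0.633, -0.0]
force: [-6.1, 0.7, 10.9]
grip_width: 0.135
```

Request:
apply_moves(
  commands=[
    [0.8,0,0,0.1,0],
    [0.8,0,0,0.1,0],
    [0.8,0,0,0,0],
  ],
)

```text
time_s: 10.43
eef_pos: [533.2, 57.8, 221.5]
ee_rot: [0.0, 0.774, 0.633, 0.0]
force: [-8.9, 1.5, 14.9]
grip_width: 0.129
```

Request:
apply_moves(
  commands=[
    [0.8,0,-0.05,0.1,0],
    [0.8,0,-0.05,0.05,0],
    [0.8,0,0,0,0],
    [0.8,0,0,0,0],
  ],
)

```text
time_s: 10.77
eef_pos: [533.1, 57.8, 220.8]
ee_rot: [0.001, 0.774, 0.633, 0.001]
force: [-5.1, 1.2, 18.5]
grip_width: 0.128
```

```bash
python3 -c "
from h import *;s,F,M=st()"
```

```text
t 10.77 pos [533.1  57.8 220.8] feeder [-115.9   50.4  220.8] jaw ang -0.1998 toolz [ 0.003 -0.    -1.   ] F [-5.1  1.2 18.5] T [0.1  1.02 0.  ] g 0.128 q [-0.11  0.35  1.5  -0.    1.29  0.09]
```

Request:
apply_moves(
  commands=[
    [0.8,0,-0.03,0.05,0],
    [0.8,0,0,0,0.06],
    [0.8,0,0,0,0.06],
    [0.8,0,0,0,0.06],
    [0.8,0,0,0,0.06],
    [0.8,0,0,0,0.06],
    [0.8,0,0,0,0],
  ],
)

```text
time_s: 11.35
eef_pos: [532.8, 57.9, 220.7]
ee_rot: [0.001, 0.861, 0.509, 0.001]
force: [-7.7, 0.6, 21.4]
grip_width: 0.134
```

```bash
python3 -c "
from h import *;s,F,M=st()"
```

```text
t 11.35 pos [532.8  57.9 220.7] feeder [-116.3   50.4  220.7] jaw ang -0.5029 toolz [ 0.003 -0.001 -1.   ] F [-7.7  0.6 21.4] T [ 0.07  1.43 -0.1 ] g 0.134 q [-0.11  0.35  1.5  -0.    1.29  0.39]
```

Request:
apply_moves(
  commands=[
    [0.8,0,0,0,0.05],
    [0.8,0,0,0,0.05],
    [0.8,0,0,0,0.05],
    [0.8,0,0,0,0.05],
    [0.8,0,0,0,0.05],
    [0.8,0,0,0,0.05],
    [0.8,0,0,0,0],
  ],
)

```text
time_s: 11.93
eef_pos: [532.4, 58.1, 220.7]
ee_rot: [0.001, 0.927, 0.375, 0.001]
force: [-8.8, 1.4, 22.8]
grip_width: 0.134
```

```bash
python3 -c "
from h import *;s,F,M=st()"
```

```text
t 11.93 pos [532.4  58.1 220.7] feeder [-116.7   50.6  220.7] jaw ang -0.8022 toolz [ 0.002 -0.    -1.   ] F [-8.8  1.4 22.8] T [ 0.21  1.75 -0.03] g 0.134 q [-0.11  0.35  1.5   0.    1.29  0.69]
```

Request:
apply_moves(
  commands=[
    [0.8,0,0,0,0.08],
    [0.8,0,0,0,0.08],
    [0.8,0,0,0,0.08],
    [0.8,0,0,0,0.08],
    [0.8,0,0,0,0.08],
    [0.8,0,0,0,0.08],
    [0.8,0,0,0,0],
  ],
)

```text
time_s: 12.52
eef_pos: [532.1, 58.5, 220.7]
ee_rot: [-0.0, 0.99, 0.143, 0.001]
force: [-10.9, 4.2, 24.5]
grip_width: 0.134
```

```bash
python3 -c "
from h import *;s,F,M=st()"
```

```text
t 12.52 pos [532.1  58.5 220.7] feeder [-117.1   51.   220.7] jaw ang -1.2835 toolz [ 0.002  0.001 -1.   ] F [-10.9   4.2  24.5] T [ 0.53  2.09 -0.07] g 0.134 q [-0.11  0.35  1.5   0.    1.29  1.17]
```

Request:
apply_moves(
  commands=[
    [0.8,-0.08,0,-0.05,0.06],
    [0.8,0,0,0,0.08],
    [0.8,0,0,0,0.08],
    [0.8,0,0,0,0.08],
    [0.8,0,0,0,0.08],
    [0.8,0,0,0,0.04],
    [0.8,0,0,0,0],
  ],
)

```text
time_s: 13.1
eef_pos: [531.9, 59.0, 220.7]
ee_rot: [-0.001, 0.998, -0.065, 0.001]
force: [-4.9, 7.9, 17.9]
grip_width: 0.132
```

```bash
python3 -c "
from h import *;s,F,M=st()"
```

```text
t 13.1 pos [531.9  59.  220.7] feeder [-117.4   51.3  220.7] jaw ang -1.7015 toolz [ 0.003  0.002 -1.   ] F [-4.9  7.9 17.9] T [ 1.18  1.15 -0.04] g 0.132 q [-0.11  0.35  1.5   0.    1.29  1.59]
```

Request:
apply_moves(
  commands=[
    [0.8,0,-0.08,0,0.03],
    [0.8,0,0,0,0.02],
    [0.8,0,0,0,0.02],
    [0.8,0,0,0,0.0],
  ],
)

```text
time_s: 13.43
eef_pos: [531.9, 59.1, 220.7]
ee_rot: [-0.001, 0.995, -0.099, 0.001]
force: [-6.3, 5.7, 18.3]
grip_width: 0.13
```

```bash
python3 -c "
from h import *;s,F,M=st()"
```

```text
t 13.43 pos [531.9  59.1 220.7] feeder [-117.4   51.5  220.7] jaw ang -1.7701 toolz [ 0.003  0.001 -1.   ] F [-6.3  5.7 18.3] T [0.61 1.34 0.14] g 0.13 q [-0.11  0.35  1.5   0.    1.29  1.66]
```

Request:
apply_moves(
  commands=[
    [0.8,0,0,0,0.02],
    [0.8,0,0,0,0.02],
    [0.8,0,0,0,0.0],
  ],
)

```text
time_s: 13.68
eef_pos: [531.9, 59.2, 220.8]
ee_rot: [-0.0, 0.993, -0.119, 0.001]
force: [-5.5, 4.9, 18.5]
grip_width: 0.134
```

```bash
python3 -c "
from h import *;s,F,M=st()
from rig import ctrl
cv2.imwrite('pics/w6.png',ctrl.capture('wrist')[:,:,::-1])"
```

```text
t 13.68 pos [531.9  59.2 220.8] feeder [-117.4   51.6  220.8] jaw ang -1.8085 toolz [ 0.003  0.001 -1.   ] F [-5.5  4.9 18.5] T [0.65 1.29 0.91] g 0.134 q [-0.11  0.35  1.5   0.    1.29  1.7 ]
```

View pics/w6.png

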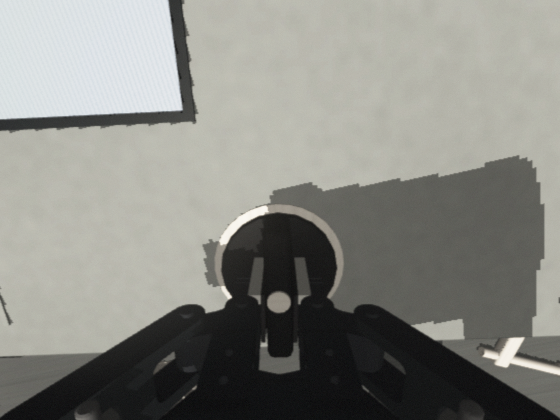

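Request:
apply_moves(
  commands=[
    [0.8,0,0,0,-0.03],
    [0.8,0,0,-0.1,0],
    [0.8,0,0,-0.1,0],
    [0.8,0,0,-0.05,0],
    [1.4,0,0,0,0],
    [2.0,0,0,0,0],
    [3,0,0,0,0],
    [3,0,0,0,0],
    [3,0,0,0,0],
  ],
)

```text
time_s: 14.48
eef_pos: [531.8, 58.1, 220.7]
ee_rot: [0.0, 0.995, -0.105, -0.0]
force: [-0.5, -1.0, 1.9]
grip_width: 0.351
```

```bash
python3 -c "
from h import *;s,F,M=st()"
```

```text
t 14.48 pos [531.8  58.1 220.7] feeder [-117.3   50.5  220.7] jaw ang -1.7803 toolz [-0. -0. -1.] F [-0.5 -1.   1.9] T [-0.22  0.04 -0.01] g 0.351 q [-0.11  0.35  1.5  -0.    1.29  1.67]
```

Request:
apply_moves(
  commands=[
    [3,0,0,-0.4,0],
    [3,0,0,-0.8,0],
    [3,0,0,-1.5,0],
    [3,0,0,-2,0],
    [3,0,0,-2.5,0],
    [3,0,0,-2.5,0],
    [3,-2,0,-1.5,0],
    [3,-2.5,0,0,0],
    [3,-2.5,0,0,0],
    [3,-2,0,0,0],
    [3,0,0,0,0],
    [3,0,0,0,0],
  ],
)

```text
time_s: 15.48
eef_pos: [443.5, 77.2, 333.7]
ee_rot: [-0.0, 0.995, -0.104, 0.001]
force: [-0.0, 0.9, 0.3]
grip_width: 0.352
```

```bash
python3 -c "
from h import *;s,F,M=st()
from rig import ctrl
cv2.imwrite('pics/w7.png',ctrl.capture('wrist')[:,:,::-1])
a=ctrl.capture('side')[:,:,::-1];cv2.imwrite('pics/s7.png',a)"
```

```text
t 15.48 pos [443.5  77.2 333.7] feeder [-207.7   51.9  333.7] jaw ang -1.7796 toolz [ 0.002 -0.    -1.   ] F [-0.   0.9  0.3] T [-0.01 -0.07  0.01] g 0.352 q [-0.09  0.09  1.53  0.    1.52  1.69]
```

View pics/w7.png

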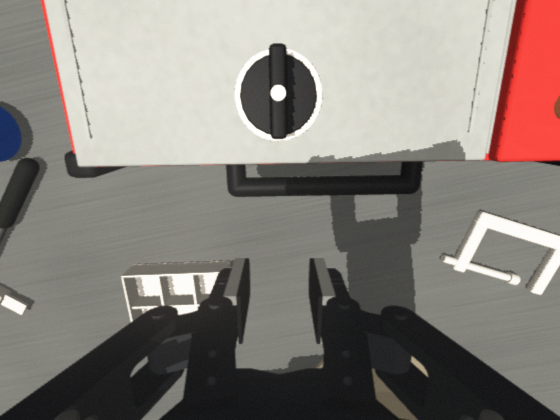

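View pics/s7.png

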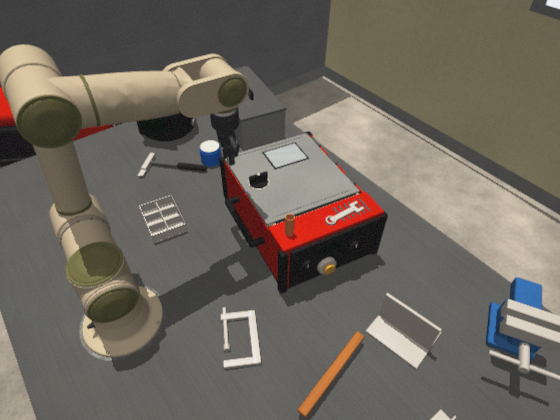

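```bash
python3 -c "
from h import *
i=info('wrist');f=np.load('f.npy')
a,b=plane(i,(277.5,42),236),plane(i,(278.5,137),236)
print(np.arctan2(*(a-b)[1::-1])-f[2],np.linalg.norm(a-b))
from rig import ctrl
print(ctrl.finish_job())"
```

```text
-0.0014454950097252672 60.40413020608503
the job is handed in; nothing more can be done
None
```

The door is shut and latched, and I handed the job in at about 15.6 s of the 67 s allowed.

- **Closing the door:** I pushed it slowly down at the free spot until the seal took about 13 N. I then gripped the wing with the fingertips on the flange and pressed until the door stopped moving, at about 18–21 N.
- **Turning the knob:** I turned it clockwise with that pressure held, and it did not jam where the tongue meets the frame edge. The stop showed as a torque rise to about 0.9 N m. I backed the turn off slightly, eased the pressure, opened the fingers and lifted clear.
- **Last checks:** The wing is square to the door's front edge within about 0.002 rad. The door looks flush with the case, and the wrench and nozzle on the feeder and the table items in view look where they were. The gripper touches nothing and reads about zero force.
- **What was less than ideal:** Partway through the turn the downward force crept up to about 24.5 N, with about 11 N sideways. That is more than the seal needs. I eased it back to about 18 N before reaching the stop. The door's final height was judged only from the pictures and the tool's height, and I did not test the latch by pulling on the door.

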